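# Pack the last mortar cube, divider and steel spacer into the sample box

## Task

Pack the two-layer sample box: first stand the whole, unbroken mortar cube from the table in the empty bottom cavity beside the cube already packed there. Then fit the divider tray flat on its ledges inside the box, and last stand the solid steel cylinder upright on the tray, on either side of its handle.

Things in the scene. Friction and masses are not known exactly. Their poses are not given: they have to be found in the camera images.
- cube_center (a point): Centre of the whole mortar cube standing on the table: grey concrete, 50 mm a side, about 0.28 kg; axes square to its faces. Table bystanders are not cubes: two broken, waisted specimens (56 x 56 x 60 mm, hourglass), a long prism, a tall round core. A like cube, already packed, stands in the box: not this one.
- cavity (a point): Empty bottom cavity in the box: centre of its rubber pad's top face, 9 mm above the box's underside; axes as the box's. The seated cube's centre is 25 mm above it. Cavity 74 x 74 mm inside rims 7 mm higher than this point. It lies at box y +39 or -39 mm; the other cavity holds the packed cube, top 56 mm above the box's underside. Fingers have most room closing along box x.
- box: Open plywood box, fixed; origin at the centre of its underside on the table, z up. Outside 176 (x) by 224 (y) by 88 mm high, walls 6 mm, inside 164 x 212 mm, floor top 6 mm above the origin. Inside, along both y ends, ledges 30 mm wide with tops 66 mm above the origin carry the divider above the cubes; between them are 152 mm (y).
- divider_grip (a point): Centre of the divider's handle, mid-tray. Loose plywood tray, 130 (x) by 188 mm (y), 0.28 kg, base 8 mm thick, rim 6 mm wide and 8 mm above the base. Bar handle 70 mm long (x), 18 thick (y), 44 high above the base. Point 30 mm above the tray's underside, 22 above its upper face. In the box: y along box y (either way), room 17 mm in x, 12 in y each side, this point 96 mm above the box origin.
- puck_center (a point): Centre of the solid steel cylinder standing on the table, z its axis: 46 mm diameter, 44 mm high, about 0.5 kg. The steel ring with a hole (60 mm across, 30 high) is a bystander. On the tray it belongs about 49 mm from the handle's centre along tray y, either side; free floor there 118 (x) by 79 mm (y); its centre is then level with the handle's centre.
Not all that is in view belongs to the job. Leave any yellow look-alike of the part that bears puck_center alone. What is shaped like the part that bears divider_grip but orange or yellow is not meant.

How it is judged:
By the outcome, as a careful person would: the job done as asked, in the order asked, and still so for the second after the job is handed in, with the robot touching nothing.
It also fails if it takes over 72 s, if anything falls off the work surface, if the arm or the gripper's body presses on something with over 40 N, if the wrist force passes 120 N, or if a joint passes its speed limit or range.

## Robot

A 6-joint arm with a two-finger parallel gripper is mounted at the origin on the work surface. World frame = base frame: x ahead of the robot, y to its left, z up, the work surface at z = 0. Lengths are in mm, angles in rad, forces in N, time in s.
With the tool pointing down it reaches from about 275 to 825 mm from the base axis. Payload 5.2 kg.
Tool frame: the origin (TCP) lies between the finger pads; the fingertips stand 25 mm ahead of it and the grasp point (between the pads) lies 6 mm ahead of it; z points along the fingers, y is the line along which they close (so a half turn about z gives the same grasp; the last joint's range is limited). The gripper opens to 93 mm and grips with 3 to 60 N. Pads are 15 mm wide; open, the fingers measure 128 mm over their backs; the gripper's body (75 mm by 188 mm) begins 65 mm behind the grasp point.
Start: joints at [-1.471, 0.259, 1.535, -0, 1.348, -0.203], TCP at [164.028, -524.976, 243.653] pointing down, gripper open.
Joint ranges: [-3.14, 3.14], [-0.91, 2.08], [0.19, 2.58], [-1.22, 4.36], [0.22, 2.71], [-3.12, 3.12]. Speed limits (rad/s): [2.57, 2.57, 3.14, 3.14, 3.14, 3.14].

## Interface

Orientations are given as a unit quaternion [w, x, y, z].
In Python, from plant import robot, eyes gives the robot as it stands.
- The arm moves only by the tool apply_moves, never from a script. Its argument "series" is a list that holds one entry, the list of rows, each a list of 6 numbers: the shift along the tool's x, y, z in cm, then the turn, a rotation vector about the tool's x, y, z in rad. A call has 1 to 8 rows; each row shifts and turns the commanded pose from where the row before left it, along the tool's axes as they then stand; what a row does not reach is not made up. A row lasts 1/8 s, in which the tool goes at most 62.5 mm and 10.7 degrees, less where a joint would pass 70% of its speed; a pose out of reach is approached as far as the arm can. A call with a gripper value outside its range is refused whole. "claw" is the closure in counts, from 0 (fully open) to 255 (shut), set as the call begins (left out, the last holds). The fingers move at their own pace and stop on an object; the grip force is fixed at half the most. Time passes only in rows, so rows that do not move let the fingers close. It gives the time, the measured TCP pose, the force, the opening and the grip force at its end, in the units of the state.
- robot.read_state(): the state, without advancing time (a new reading comes with each control period).
- eyes.camera(name): name is "side" or "top" or "wrist"; returns the picture (420x560x3 uint8, blue, green, red); there is no depth.
- eyes.calibration(name): a dict with "mtx" (3x3 intrinsics, pixels), "camera_from_world" (4x4, takes a point from world to camera coordinates); the wrist camera has in their place "T_tool_cam" (4x4, takes a point from camera to tool coordinates, whose origin is the TCP and whose axes are the flange's). Camera axes: x right, y up, looking along -z (the intrinsics and any distortion apply to the point x, -y, -z); pixel columns grow to the right and rows downward; lengths in mm; the calibration is good to about 2 mm. A picture is of the moment at which its call begins: read the wrist's pose just before it. calibration takes no time and is no camera call.
- robot.sign_off(): hands the job in; it is judged then, once.
The state is a dict: "clock": time; "joint_pos": joint angles; "qvel": joint speeds; "joint_torque": joint torques, N m; "eef_pos": TCP position; "tool_rot": TCP orientation; "wrist_force": force on the tool from outside, world axes, zero at the start; "ft_torque": the same for the moment, N m; "finger_gap": finger opening in mm; "grip_force": force on a finger pad.
Only numpy, scipy, OpenCV 4.12 (cv2) and the standard library are available. Lean on these libraries where they do the work, as an engineer would, in place of code of your own. Each camera call takes 0.05 s, during which the arm holds its last target. There are 200 camera calls.

## Working session

There is one attempt and no reset: what is moved stays moved. The work goes in short steps, Python scripts to look and compute and a tool call to move; the robot and the scene stay as the last step left them, time stands still between calls to the robot, and variables do not carry over. Pictures are saved under pics/ and viewed, at most 10 in all, crops included, and the job is handed in when it is done.

Besides the shell and the picture viewer there is one more tool, called as name(argument=value, ...) on one line, values as JSON. apply_moves: Moves the arm, as the interface text tells. Its arguments: {"type":"object","properties":{"series":{"type":"array","items":{"type":"array","items":{"type":"array","items":{"type":"number"}}}},"claw":{"type":"number"}},"required":["series"]}

```bash
mkdir -p pics; ls; python3 - <<'E'
from plant import robot, eyes
import cv2,numpy as np
np.set_printoptions(precision=4,suppress=True)
s=robot.read_state();print({k:s[k] for k in('clock','eef_pos','tool_rot','finger_gap','wrist_force')})
for n in('top','side','wrist'):
    cv2.imwrite(f'pics/{n}0.png',eyes.camera(n));print(n,eyes.calibration(n))
E
```

```text
pics
{'clock': 0.0, 'eef_pos': array([ 163.9969, -524.4566,  242.8357]), 'tool_rot': array([-0.0009,  0.9886,  0.1508,  0.0001]), 'finger_gap': 92.85914586407654, 'wrist_force': array([ 0.4221,  0.5213, -0.2282])}
top {'mtx': array([[520.1833,   0.    , 277.645 ],
       [  0.    , 520.1833, 210.5839],
       [  0.    ,   0.    ,   1.    ]]), 'camera_from_world': array([[    0.0115,    -0.9999,     0.001 ,    76.9087],
       [    0.9975,     0.0116,     0.0693,  -475.4585],
       [   -0.0693,     0.0002,     0.9976, -1463.3404],
       [    0.    ,     0.    ,     0.    ,     1.    ]])}
side {'mtx': array([[528.2932,   0.    , 281.6527],
       [  0.    , 528.2932, 206.287 ],
       [  0.    ,   0.    ,   1.    ]]), 'camera_from_world': array([[   -0.9842,    -0.1763,     0.0136,   470.2061],
       [    0.1391,    -0.7241,     0.6755,   -50.9246],
       [   -0.1092,     0.6668,     0.7372, -1618.4799],
       [    0.    ,     0.    ,     0.    ,     1.    ]])}
wrist {'mtx': array([[370.8629,   0.    , 278.2505],
       [  0.    , 370.8629, 209.9686],
       [  0.    ,   0.    ,   1.    ]]), 'T_tool_cam': array([[   0.0004,    0.9717,    0.236 ,   64.2212],
       [   1.    ,   -0.0004,   -0.0002,    0.5008],
       [  -0.0001,    0.236 ,   -0.9717, -141.1019],
       [   0.    ,    0.    ,    0.    ,    1.    ]])}
```

View pics/top0.png

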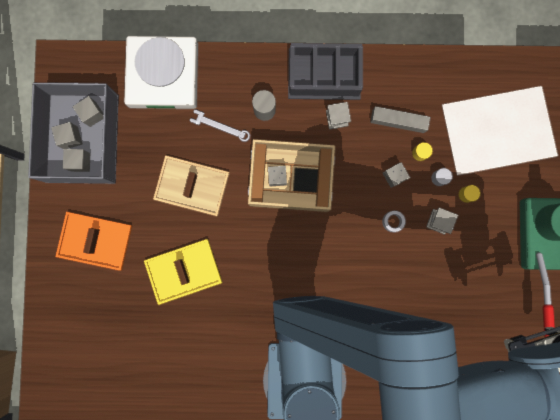

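View pics/side0.png

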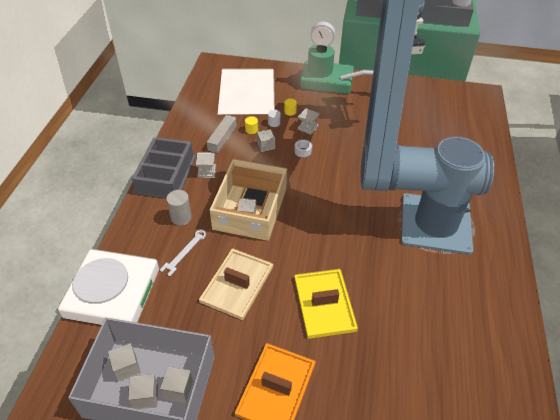

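The top view shows the whole cube at about (397,174), with broken specimens at (339,115) and (443,220). The box is at (291,175) with its empty cavity to the right at (306,180). The natural-wood divider is at (191,185) and the silver puck at (443,177). The side view agrees: cube (266,140), puck (274,118).

```bash
cat > h.py <<'E'
from plant import robot, eyes
import cv2, numpy as np
from scipy.spatial.transform import Rotation as Ro
np.set_printoptions(precision=3,suppress=True)
def pose():
    s=robot.read_state(); q=s['tool_rot']
    return np.array(s['eef_pos']),Ro.from_quat([q[1],q[2],q[3],q[0]]),s
def cam(name):
    c=eyes.calibration(name)
    if name=='wrist':
        p,R,_=pose();T=np.eye(4);T[:3,:3]=R.as_matrix();T[:3,3]=p
        W=T@c['T_tool_cam']
    else: W=np.linalg.inv(c['camera_from_world'])
    return c['mtx'],W
def ray(K,W,uv):
    d=np.linalg.inv(K)@[uv[0],uv[1],1]
    return W[:3,3],W[:3,:3]@[d[0],-d[1],-d[2]]
def p2w(K,W,uv,z):
    o,d=ray(K,W,uv);return o+d*(z-o[2])/d[2]
def w2p(K,W,P):
    c=(np.linalg.inv(W)@np.c_[np.atleast_2d(P),np.ones(len(np.atleast_2d(P)))].T)[:3]
    u=K@(c*np.array([[1],[-1],[-1]]));return (u[:2]/u[2]).T
def shot(f):
    K,W=cam('wrist');im=eyes.camera('wrist');cv2.imwrite('pics/'+f,im);np.savez('pics/'+f+'.npz',K=K,W=W);return im,K,W
def load(f): d=np.load('pics/'+f+'.npz');return d['K'],d['W']
def go(xyz,yaw=None,tilt=True):
    """tool shift (cm, start axes), turn; yaw = world angle of tool y (closing) mod pi"""
    p,R,s=pose();M=R.as_matrix()
    sh=M.T@(np.array(xyz)-p)/10
    print('at',p,'yaw_y',np.degrees(np.arctan2(M[1,1],M[0,1])),'t',s['clock'],'shift cm',sh)
    if yaw is not None:
        a0=np.arctan2(M[1,1],M[0,1]);d=(yaw-a0+np.pi/2)%np.pi-np.pi/2
        z=np.array([0,0,-1.]);y=np.array([np.cos(a0+d),np.sin(a0+d),0])
        T=np.c_[np.cross(y,z),y,z]
        print('turn first',(R.inv()*Ro.from_matrix(T)).as_rotvec(),'then shift',T.T@(np.array(xyz)-p)/10, 'q6',s['joint_pos'][5])
E
python3 - <<'E'
from h import *
K,W=cam('top')
for n,uv,z in [('cube',(398,172),50),('boxTL',(251,141),88),('boxTR',(334,144),88),('boxBR',(331,210),88),('boxBL',(249,208),88),('div',(190,183),45),('puck',(443,175),44)]: print(n,p2w(K,W,uv,z))
go([400,-330,330])
E
```

```text
cube [ 584.213 -252.726   50.   ]
boxTL [659.277 157.414  88.   ]
boxTR [653.651 -69.393  88.   ]
boxBR [472.829 -62.     88.   ]
boxBL [475.68  160.059  88.   ]
div [547.108 328.656  45.   ]
puck [ 578.088 -380.37    44.   ]
at [ 163.987 -524.6    243.015] yaw_y -72.64932628830636 t 0.15 shift cm [ 28.333 -11.548  -8.675]
```

View pics/wrist0.png

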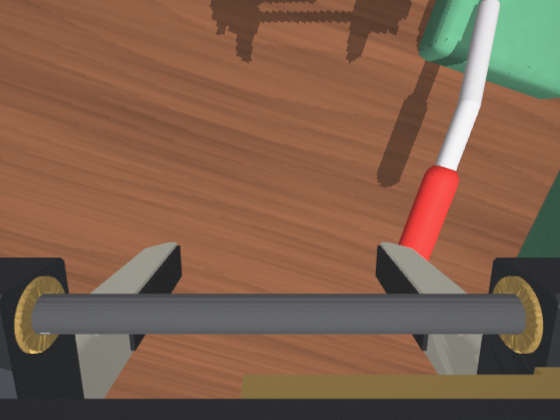

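The wrist view shows image up as tool +x; only the valve handle is in view. I'll go over the cube and puck.

```bash
python3 - <<'E'
from h import *
go([490,-316,300],-np.pi/2)
E
```

```text
at [ 163.987 -524.6    243.015] yaw_y -72.64932628830636 t 0.15 shift cm [ 37.34  -10.196  -5.674]
turn first [-0.001 -0.     0.303] then shift [ 32.601 -20.86   -5.699] q6 -0.20283838836235973
```

apply_moves(series=[[[0, 0, -2.8, 0, 0, 0.1515], [0, 0, -2.9, 0, 0, 0.1515], [5.4, -3.5, 0, 0, 0, 0], [5.4, -3.5, 0, 0, 0, 0], [5.4, -3.5, 0, 0, 0, 0], [5.4, -3.5, 0, 0, 0, 0], [5.4, -3.5, 0, 0, 0, 0], [5.4, -3.5, 0, 0, 0, 0]]])

```text
clock: 1.15
eef_pos: [480.2, -319.7, 300.5]
tool_rot: [0.0, 1.0, -0.0, -0.0]
wrist_force: [0.5, -1.2, 0.0]
finger_gap: 93.0
grip_force: 0.0
```

```bash
python3 - <<'E'
from h import *
im,K,W=shot('w1.png')
im,K,W=shot('w1.png')
go([490,-316,300],-np.pi/2)
print(w2p(K,W,[[584,-253,50],[578,-380,44]]))
E
```

```text
at [ 482.926 -316.783  300.048] yaw_y -89.62454381074751 t 1.25 shift cm [ 0.708 -0.074  0.006]
turn first [-0.002 -0.001  0.007] then shift [ 0.707 -0.078  0.005] q6 0.7888869798151713
[[217.842  86.099]
 [342.87   93.429]]
```

View pics/w1.png

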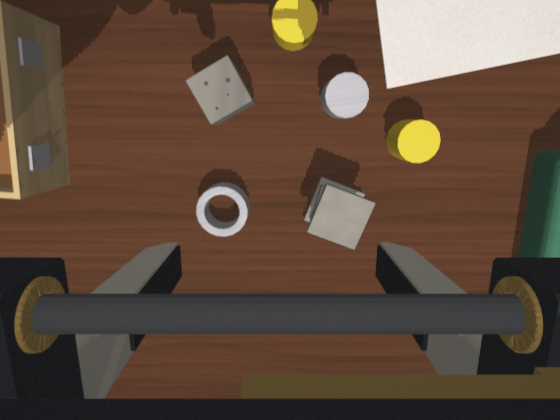

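The cube's top face is at about (220,90) with corners (186,80), (227,56), (253,101) and (212,125). The silver puck is at (345,95), the ring at (222,210) and a broken specimen at (343,213). Next I'll refine the positions.

```bash
cat >> h.py <<'E'
def blob(im,box,lo=0,smax=40,vmin=110,k=0):
    x0,y0,x1,y1=box;h=cv2.cvtColor(im,cv2.COLOR_BGR2HSV)[y0:y1,x0:x1]
    m=((h[...,1]<smax)&(h[...,2]>vmin)).astype(np.uint8)
    m=cv2.morphologyEx(m,cv2.MORPH_CLOSE,np.ones((7,7)))
    c=max(cv2.findContours(m,cv2.RETR_EXTERNAL,cv2.CHAIN_APPROX_NONE)[0],key=cv2.contourArea)
    return c.reshape(-1,2)+[x0,y0]
def rect(c,K,W,z):
    P=np.array([p2w(K,W,u,z)[:2] for u in c],np.float32)
    return cv2.minAreaRect(P)
E
python3 - <<'E'
from h import *
im=cv2.imread('pics/w1.png');K,W=load('w1.png')
h=cv2.cvtColor(im,cv2.COLOR_BGR2HSV)
for u in[(220,90),(240,113),(343,90),(343,112),(150,100)]:print(u,h[u[1],u[0]])
for v in(100,120,130,140,150):
    c=blob(im,(170,40,265,135),smax=70,vmin=v);print(v,rect(c,K,W,50),len(c))
    c=blob(im,(315,60,375,125),smax=70,vmin=v);P=np.array([p2w(K,W,u,44)[:2] for u in c],np.float32);print('   puck',cv2.fitEllipse(P),cv2.minEnclosingCircle(P))
E
```

```text
(220, 90) [ 19  24 147]
(240, 113) [ 10 135 100]
(343, 90) [150   4 206]
(343, 112) [144   6 208]
(150, 100) [ 10 135 100]
100 ((579.9924926757812, -253.63436889648438), (50.18043899536133, 49.709442138671875), 29.289108276367188) 172
   puck ((575.8523559570312, -383.2925720214844), (44.48088836669922, 47.4587516784668), 53.65388107299805) ((575.57275390625, -382.1597595214844), 24.93045425415039)
120 ((580.052734375, -253.43502807617188), (49.13282775878906, 48.960296630859375), 29.17275619506836) 169
   puck ((576.4102172851562, -383.9010009765625), (44.39409255981445, 45.172943115234375), 81.87782287597656) ((576.3509521484375, -383.8704528808594), 23.07483673095703)
130 ((580.0399169921875, -253.43881225585938), (48.83835220336914, 48.487945556640625), 29.165279388427734) 167
   puck ((576.4429321289062, -384.00213623046875), (44.16001510620117, 44.72785949707031), 83.40921783447266) ((576.3302612304688, -384.1049499511719), 22.829753875732422)
140 ((580.0906372070312, -253.31370544433594), (48.00973892211914, 47.738006591796875), 29.221134185791016) 173
   puck ((576.4871826171875, -383.9740905761719), (44.153175354003906, 44.399635314941406), 86.178955078125) ((576.385986328125, -383.966796875), 22.71046257019043)
150 ((577.7953491210938, -249.3355255126953), (47.16587829589844, 37.99123001098633), 29.229726791381836) 136
   puck ((576.4857177734375, -383.9773254394531), (43.87295150756836, 44.047691345214844), 43.858360290527344) ((576.5282592773438, -383.9579772949219), 22.442399978637695)
```

```bash
python3 - <<'E'
from h import *
go([580.0,-253.4,120],np.radians(-60.8))
E
```

```text
at [ 482.926 -316.783  300.048] yaw_y -89.62454381074751 t 1.25 shift cm [ 9.723 -6.235 18.033]
turn first [-0.002 -0.002 -0.503] then shift [11.566 -0.797 18.005] q6 0.7888869798151713
```

apply_moves(series=[[[0, 0, 0, 0, 0, -0.168], [0, 0, 0, 0, 0, -0.168], [0, 0, 0, 0, 0, -0.168], [2.9, -0.2, 4.5, 0, 0, 0], [2.9, -0.2, 4.5, 0, 0, 0], [2.9, -0.2, 4.5, 0, 0, 0], [2.9, -0.2, 4.5, 0, 0, 0], [0, 0, 0, 0, 0, 0]]])

```text
clock: 2.25
eef_pos: [574.5, -255.9, 116.0]
tool_rot: [-0.003, 0.968, 0.25, -0.003]
wrist_force: [-0.7, 0.1, -0.4]
finger_gap: 93.0
grip_force: 0.0
```

```bash
python3 - <<'E'
from h import *
go([580.0,-253.4,36],np.radians(-60.8))
E
```

```text
at [ 574.531 -255.907  115.999] yaw_y -61.02998305855189 t 2.25 shift cm [0.633 0.11  7.997]
turn first [-0.008  0.004 -0.004] then shift [0.6   0.048 8.   ] q6 0.469044999599919
```

apply_moves(series=[[[0.6, 0.05, 2.0, -0.008, 0.004, 0], [0, 0, 3, 0, 0, 0], [0, 0, 3, 0, 0, 0], [0, 0, 0, 0, 0, 0]]])

```text
clock: 2.75
eef_pos: [580.7, -256.5, 40.1]
tool_rot: [0.002, 0.969, 0.249, 0.002]
wrist_force: [-0.4, -0.5, -0.2]
finger_gap: 93.2
grip_force: 0.0
```

apply_moves(series=[[[0, 0, 0, 0, 0, 0], [0, 0, 0, 0, 0, 0], [0, 0, 0, 0, 0, 0], [0, 0, 0, 0, 0, 0], [0, 0, 0, 0, 0, 0]]], claw=255)

```text
clock: 3.38
eef_pos: [582.1, -255.2, 40.9]
tool_rot: [0.003, 0.968, 0.249, 0.003]
wrist_force: [-1.3, 2.7, 3.6]
finger_gap: 49.9
grip_force: 30.0
```

```bash
python3 - <<'E'
from h import *
go([565,-40,360],0.0)
E
```

```text
at [ 582.107 -255.235   40.881] yaw_y -61.12482886442485 t 3.375 shift cm [  9.018 -19.459 -32.009]
turn first [ 0.008  0.    -1.067] then shift [ 21.523  -1.711 -31.912] q6 0.478026053369644
```

apply_moves(series=[[[0, 0, -5.3, 0.008, 0, 0], [0, 0, -5.3, 0, 0, -0.178], [0, 0, -5.3, 0, 0, -0.178], [0, 0, -5.3, 0, 0, -0.178], [0, 0, -5.3, 0, 0, -0.178], [0, 0, -5.3, 0, 0, -0.178], [0, 0, 0, 0, 0, -0.178], [5.4, -0.4, 0, 0, 0, 0]]])

```text
clock: 4.38
eef_pos: [577.1, -204.8, 357.7]
tool_rot: [0.001, 0.708, 0.707, 0.001]
wrist_force: [0.3, 0.7, -3.9]
finger_gap: 50.0
grip_force: 30.0
```

apply_moves(series=[[[5.4, -0.4, 0, 0, 0, 0], [5.4, -0.4, 0, 0, 0, 0], [5.4, -0.4, 0, 0, 0, 0], [0, 0, 0, 0, 0, 0], [0, 0, 0, 0, 0, 0]]])

```text
clock: 5.0
eef_pos: [564.8, -40.2, 358.6]
tool_rot: [0.001, 0.706, 0.708, 0.001]
wrist_force: [-0.6, 0.1, -2.7]
finger_gap: 50.2
grip_force: 30.0
```

```bash
python3 - <<'E'
from h import *
im,K,W=shot('w2.png')
go([565,-40,360],0.0)
E
```

```text
at [564.911 -40.919 358.51 ] yaw_y 0.03908558708005834 t 5.05 shift cm [ 0.092  0.009 -0.149]
turn first [ 0.003 -0.001  0.001] then shift [ 0.092  0.009 -0.149] q6 -0.2710827354412525
```

View pics/w2.png

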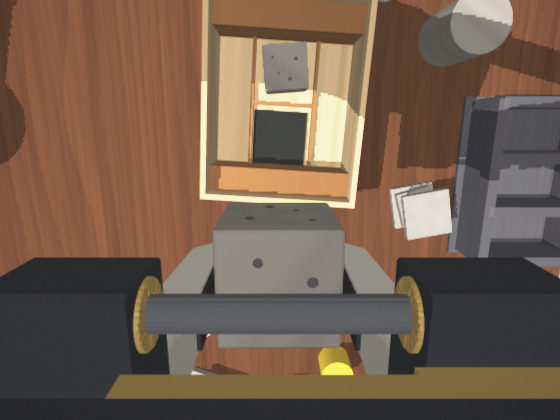

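The wrist view shows the box's near rim corners at about (200,198) and (354,207), with the packed cube at (286,66). The empty cavity, a black pad, is at (280,137). The held cube is at (278,265). Next I'll fit the box model to the edges.

```bash
cat > fit.py <<'E'
from h import *
from scipy.optimize import minimize
def seg(a,b,n=60): return np.linspace(a,b,n)
def rectpts(lx,ly,z):
    c=np.array([[lx,ly,z],[-lx,ly,z],[-lx,-ly,z],[lx,-ly,z]],float)
    return np.vstack([seg(c[i],c[(i+1)%4]) for i in range(4)])
BOX=np.vstack([rectpts(88,112,88),rectpts(82,106,88)]+[seg(np.array([-82.,s*76,66]),np.array([82.,s*76,66])) for s in(1,-1)])
DIV=np.vstack([rectpts(65,94,16),rectpts(59,88,16)])
def place(M,p):
    c,s=np.cos(p[2]),np.sin(p[2]);R=np.array([[c,-s,0],[s,c,0],[0,0,1]])
    return M@R.T+[p[0],p[1],p[3] if len(p)>3 else 0]
def fit(im,K,W,M,p0,rows=(0,225),trunc=8,cols=(0,560)):
    g=cv2.GaussianBlur(im,(3,3),0);e=np.max([cv2.Canny(g[...,i],40,100) for i in range(3)],0)
    D=np.minimum(cv2.distanceTransform(255-e,cv2.DIST_L2,5),trunc).astype(np.float32)
    def cost(d):
        u=w2p(K,W,place(M,[p0[0]+d[0],p0[1]+d[1],p0[2]+d[2]/100,p0[3]]))
        ok=(u[:,0]>cols[0])&(u[:,0]<cols[1])&(u[:,1]>rows[0])&(u[:,1]<rows[1])
        v=cv2.remap(D,u[:,0].astype(np.float32)[None],u[:,1].astype(np.float32)[None],cv2.INTER_LINEAR)[0]
        return np.mean(v[ok]) if ok.sum()>60 else 99
    best=None
    for dx in(-10,-3,3,10):
      for dy in(-10,-3,3,10):
        for dt in(-4,0,4):
          r=minimize(cost,[dx,dy,dt],method='Nelder-Mead',options=dict(xatol=.02,fatol=1e-4))
          if best is None or r.fun<best.fun: best=r
    d=best.x;return np.array([p0[0]+d[0],p0[1]+d[1],p0[2]+d[2]/100,p0[3]]),best.fun
def draw(im,K,W,M,p):
    o=im.copy()
    for u in w2p(K,W,place(M,p)).astype(int): cv2.circle(o,(int(u[0]),int(u[1])),0,(255,0,255),-1)
    return o
E
python3 - <<'E'
from fit import *
im=cv2.imread('pics/w2.png');K,W=load('w2.png')
p,f=fit(im,K,W,BOX,[565,46,-0.04,0],rows=(1,212));print(p,np.degrees(p[2]),f)
K2,W2=cam('top');t=cv2.imread('pics/top0.png')
p2,f2=fit(t,K2,W2,BOX,p,rows=(0,420),trunc=5);print('top',p2,np.degrees(p2[2]),f2)
o=cv2.resize(draw(im,K,W,BOX,p)[0:225,170:400],None,fx=2.5,fy=2.5);cv2.imwrite('pics/o1.png',o)
for y in(39,-39):print(place(np.array([[0,y,9.]]),p))
go(place(np.array([[0,-39,250.]]),p)[0],p[2])
E
```

```text
[570.461  44.157  -0.06    0.   ] -3.4301652138790555 0.3049320578575134
top [569.375  46.741  -0.062   0.   ] -3.565897710987091 0.5711969137191772
[[572.795  83.088   9.   ]]
[[568.128   5.227   9.   ]]
at [564.911 -40.919 358.51 ] yaw_y 0.03908558708005834 t 5.05 shift cm [ 4.599  0.295 10.858]
turn first [ 0.003 -0.002  0.061] then shift [ 4.626  0.045 10.851] q6 -0.2710827354412525
```

View pics/o1.png

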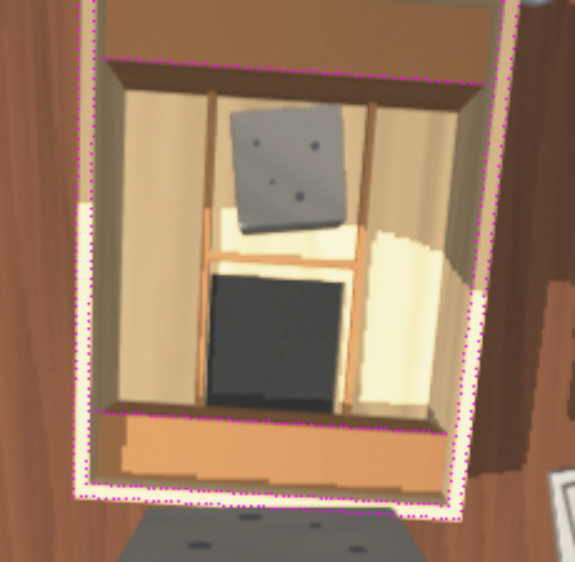

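The fit overlays well on the rim and ledges. Next I'll carry the cube over the cavity.

apply_moves(series=[[[4.62, 0.05, 4, 0.003, -0.002, 0.06], [0, 0, 5, 0, 0, 0], [0, 0, 5, 0, 0, 0], [0, 0, 5, 0, 0, 0], [0, 0, 5, 0, 0, 0], [0, 0, 0, 0, 0, 0], [0, 0, 0, 0, 0, 0]]])

```text
clock: 5.92
eef_pos: [566.9, 4.9, 120.6]
tool_rot: [0.001, 0.728, 0.685, 0.001]
wrist_force: [0.5, 0.2, -2.8]
finger_gap: 49.9
grip_force: 30.0
```

```bash
python3 - <<'E'
from h import *
go([568.1,5.2,52],-.06)
E
```

```text
at [566.917   4.928 120.594] yaw_y -3.4593072863494028 t 5.925 shift cm [0.036 0.099 6.86 ]
turn first [ 0.002  0.    -0.   ] then shift [0.034 0.116 6.859] q6 -0.12764830231076013
```

apply_moves(series=[[[0.1, 0.1, 3, 0.002, 0, 0], [0, 0, 2, 0, 0, 0], [0, 0, 1.2, 0, 0, 0], [0, 0, 0.3, 0, 0, 0], [0, 0, 0.2, 0, 0, 0], [0, 0, 0, 0, 0, 0], [0, 0, 0, 0, 0, 0]]])

```text
clock: 6.8
eef_pos: [566.9, 7.0, 52.6]
tool_rot: [-0.0, 0.728, 0.686, -0.0]
wrist_force: [0.2, 0.1, -3.0]
finger_gap: 49.6
grip_force: 30.0
```

apply_moves(series=[[[0, 0, 0.15, 0, 0, 0], [0, 0, 0.15, 0, 0, 0], [0, 0, 0, 0, 0, 0]]])

```text
clock: 7.18
eef_pos: [566.7, 7.0, 49.9]
tool_rot: [-0.0, 0.728, 0.686, -0.0]
wrist_force: [-2.4, -0.6, 4.3]
finger_gap: 50.1
grip_force: 30.0
```

Contact. Next I'll release and lift.

apply_moves(series=[[[0, 0, 0, 0, 0, 0], [0, 0, 0, 0, 0, 0], [0, 0, 0, 0, 0, 0], [0, 0, -2, 0, 0, 0], [0, 0, -5, 0, 0, 0], [0, 0, -6, 0, 0, 0], [0, 0, -6, 0, 0, 0], [0, 0, -6, 0, 0, 0]]], claw=60)

```text
clock: 8.18
eef_pos: [566.7, 7.1, 301.1]
tool_rot: [-0.001, 0.728, 0.686, -0.0]
wrist_force: [1.7, 0.6, -0.4]
finger_gap: 71.1
grip_force: 0.0
```

```bash
python3 - <<'E'
from h import *
print(pose()[2]['finger_gap'],pose()[2]['wrist_force'])
K,W=cam('top');t=eyes.camera('top');cv2.imwrite('pics/top1.png',t)
import fit
p,f=fit.fit(t,K,W,fit.DIV,[547,330,-0.2,0],rows=(0,420),trunc=5);print(p,f)
go([547,240,320],0)
E
```

```text
71.11546130386985 [ 1.73   0.588 -0.37 ]
[543.666 327.908  -0.246   0.   ] 0.9007286429405212
at [569.738   6.628 310.229] yaw_y -3.3696163671912323 t 8.225 shift cm [23.162 -3.629 -1.061]
turn first [ 0.012  0.002 -0.059] then shift [23.337 -2.274 -0.977] q6 -0.12520262644429198
```

```bash
python3 - <<'E'
from h import *
go([620,325,320],np.pi/2-.246)
E
```

```text
at [569.738   6.628 310.229] yaw_y -3.3696163671912323 t 8.225 shift cm [32.076  3.158 -0.991]
turn first [ 0.009  0.01  -1.384] then shift [ 2.878 32.103 -0.977] q6 -0.12520262644429198
```

apply_moves(series=[[[5.4, 0.5, -0.3, 0.009, 0.01, 0], [5.4, 0.5, -0.3, 0, 0, 0], [5.4, 0.5, -0.3, 0, 0, 0], [5.4, 0.5, 0, 0, 0, 0], [5.4, 0.5, 0, 0, 0, 0], [5.1, 0.6, 0, 0, 0, 0], [0, 0, 0, 0, 0, -0.173], [0, 0, 0, 0, 0, -0.173]]], claw=0)

```text
clock: 9.22
eef_pos: [616.7, 326.7, 309.3]
tool_rot: [-0.007, 0.596, 0.803, 0.001]
wrist_force: [0.3, -0.1, -1.0]
finger_gap: 93.1
grip_force: 0.0
```

apply_moves(series=[[[0, 0, 0, 0, 0, -0.173], [0, 0, 0, 0, 0, -0.173], [0, 0, 0, 0, 0, -0.173], [0, 0, 0, 0, 0, -0.173], [0, 0, 0, 0, 0, -0.173], [0, 0, 0, 0, 0, -0.173], [0, 0, 0, 0, 0, 0]]])

```text
clock: 10.1
eef_pos: [616.9, 325.6, 310.0]
tool_rot: [-0.006, 0.123, 0.992, 0.005]
wrist_force: [0.3, -0.3, -0.4]
finger_gap: 92.9
grip_force: 0.0
```

```bash
python3 - <<'E'
from fit import *
im,K,W=shot('w3.png')
p,f=fit(im,K,W,DIV,[544,328,-0.246,0],rows=(0,235));print(p,f)
p2,f2=fit(im,K,W,DIV,[*p[:3],0],rows=(0,420));print(p2,f2)
s=eyes.camera('side');t=eyes.camera('top')
o=draw(im,K,W,DIV,p)
a=cv2.resize(s[150:250,200:300],None,fx=2.3,fy=2.3,interpolation=cv2.INTER_CUBIC);b=cv2.resize(t[130:220,240:340],None,fx=2.3,fy=2.3,interpolation=cv2.INTER_CUBIC)
can=np.zeros((440,800,3),np.uint8);can[:420,:560]=o;can[:230,565:795]=a;can[233:233+207,565:795]=b
cv2.imwrite('pics/o2.png',can)
go([p[0],p[1],120],p[2]+np.pi/2)
E
```

```text
[544.669 329.093  -0.246   0.   ] 0.2953145205974579
[544.67  329.093  -0.246   0.   ] 0.29522502422332764
at [616.907 325.539 310.21 ] yaw_y 75.7396369165986 t 10.25 shift cm [ 6.85  -1.582 19.097]
turn first [ 0.008 -0.013 -0.003] then shift [ 7.093 -1.412 19.021] q6 -1.001691570640926
```

View pics/o2.png

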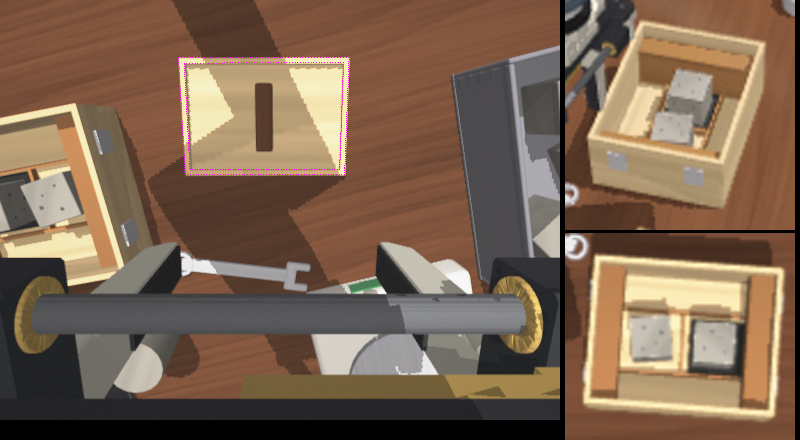

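The divider fit is good, with the handle at (264,117). The cube stands upright in the right cavity. Next I'll grasp the handle.

apply_moves(series=[[[2.0, -0.4, 4.6, 0.008, -0.013, 0], [2.0, -0.4, 4.8, 0, 0, 0], [2.0, -0.4, 4.8, 0, 0, 0], [1.1, -0.21, 4.8, 0, 0, 0], [0, 0, 0, 0, 0, 0], [0, 0, 0, 0, 0, 0]]])

```text
clock: 11.0
eef_pos: [546.0, 330.1, 122.7]
tool_rot: [0.002, 0.123, 0.992, 0.001]
wrist_force: [-0.1, -0.1, -0.3]
finger_gap: 93.0
grip_force: 0.0
```

```bash
python3 - <<'E'
from h import *
go([544.7,329.1,44],-.246+np.pi/2)
E
```

```text
at [545.984 330.068 122.65 ] yaw_y 75.86188020247744 t 11.0 shift cm [ 0.127 -0.138  7.864]
turn first [ 0.002  0.003 -0.001] then shift [ 0.101 -0.125  7.865] q6 -0.9542498414505461
```

apply_moves(series=[[[0.1, -0.12, 4, 0.002, 0.003, 0], [0, 0, 2.8, 0, 0, 0], [0, 0, 1, 0, 0, 0]]])

```text
clock: 11.38
eef_pos: [544.4, 328.8, 43.5]
tool_rot: [-0.0, 0.123, 0.992, -0.0]
wrist_force: [0.1, -0.2, 0.3]
finger_gap: 92.8
grip_force: 0.0
```

apply_moves(series=[[[0, 0, 0, 0, 0, 0], [0, 0, 0, 0, 0, 0], [0, 0, 0, 0, 0, 0], [0, 0, 0, 0, 0, 0], [0, 0, 0, 0, 0, 0], [0, 0, 0, 0, 0, 0], [0, 0, 0, 0, 0, 0]]], claw=255)

```text
clock: 12.25
eef_pos: [542.9, 328.6, 42.7]
tool_rot: [-0.001, 0.123, 0.992, -0.001]
wrist_force: [0.1, 0.6, 0.2]
finger_gap: 27.6
grip_force: 0.0
```

```bash
python3 - <<'E'
from h import *
go([570.5,44.2,44],-.06+np.pi/2)
E
```

```text
at [542.874 328.607  42.651] yaw_y 75.92121297423625 t 12.25 shift cm [ -9.598 -26.915  -0.099]
turn first [-0.002 -0.003 -0.186] then shift [ -4.463 -28.224  -0.135] q6 -0.9557686895055042
```

apply_moves(series=[[[0, 0, 0, 0, 0, 0], [0, 0, 0, 0, 0, 0], [0, 0, 0, 0, 0, 0]]])

```text
clock: 12.62
eef_pos: [543.0, 328.7, 42.7]
tool_rot: [-0.001, 0.123, 0.992, -0.001]
wrist_force: [0.2, 0.4, -0.7]
finger_gap: 17.6
grip_force: 30.0
```

apply_moves(series=[[[0, 0, -2, 0, 0, 0], [0, 0, -4, 0, 0, 0], [0, 0, -5, 0, 0, 0], [0, 0, -5, 0, 0, 0], [0, 0, 0, 0, 0, -0.093], [0, 0, 0, 0, 0, -0.093]]])

```text
clock: 13.38
eef_pos: [543.1, 328.6, 203.1]
tool_rot: [-0.001, 0.028, 1.0, -0.001]
wrist_force: [-1.1, 0.7, -3.6]
finger_gap: 17.5
grip_force: 30.0
```

```bash
python3 - <<'E'
from h import *
go([570.5,44.2,160],-.06+np.pi/2)
E
```

```text
at [543.142 328.648 203.119] yaw_y 86.74637323292625 t 13.375 shift cm [ -4.356 -28.236   4.352]
turn first [-0.002 -0.002  0.003] then shift [ -4.437 -28.23    4.312] q6 -1.1447587597706574
```

apply_moves(series=[[[-0.6, -4.0, 0, -0.002, -0.002, 0], [-0.7, -4.7, 0, 0, 0, 0], [-0.7, -4.9, 0, 0, 0, 0], [-0.7, -4.9, 0, 0, 0, 0], [-0.7, -4.9, 0, 0, 0, 0], [-0.8, -4.8, 0, 0, 0, 0], [0, 0, 0, 0, 0, 0], [0, 0, 0, 0, 0, 0]]])

```text
clock: 14.38
eef_pos: [567.9, 45.0, 202.1]
tool_rot: [-0.001, 0.03, 1.0, 0.0]
wrist_force: [-0.1, -0.7, -2.3]
finger_gap: 17.9
grip_force: 30.0
```

```bash
python3 - <<'E'
from fit import *
go([569.5,44.0,112],-.06+np.pi/2)
im,K,W=shot('w4.png')
p0=np.array([569,44,-.06,pose()[0][2]-42.7])
print(fit(im,K,W,DIV,p0,rows=(0,235)))
print(fit(im,K,W,BOX,[570.5,44.2,-.06,0],rows=(0,235)))
E
```

```text
at [567.93   44.968 202.13 ] yaw_y 86.5191572831215 t 14.375 shift cm [-0.181 -0.096  9.013]
turn first [ 0.001 -0.002 -0.001] then shift [-0.162 -0.087  9.013] q6 -1.62751938234523
(array([569.327,  44.347,  -0.058, 159.539]), np.float64(1.2521730661392212))
(array([571.54 ,  66.155,  -0.06 ,   0.   ]), np.float64(3.3391788005828857))
```

apply_moves(series=[[[-0.12, 0, 3, 0.001, -0.002, 0], [0, 0, 3, 0, 0, 0], [0, 0, 2, 0, 0, 0], [0, 0, 0.6, 0, 0, 0], [0, 0, 0.3, 0, 0, 0], [0, 0, 0, 0, 0, 0], [0, 0, 0, 0, 0, 0]]])

```text
clock: 15.3
eef_pos: [570.2, 44.8, 114.5]
tool_rot: [0.001, 0.03, 1.0, -0.0]
wrist_force: [-1.1, -1.0, -2.1]
finger_gap: 17.8
grip_force: 30.0
```

apply_moves(series=[[[0, 0, 0.15, 0, 0, 0], [0, 0, 0.15, 0, 0, 0], [0, 0, 0, 0, 0, 0]]])

```text
clock: 15.68
eef_pos: [569.6, 44.7, 110.5]
tool_rot: [0.001, 0.03, 1.0, -0.0]
wrist_force: [-0.7, -0.3, -1.4]
finger_gap: 18.2
grip_force: 30.0
```

apply_moves(series=[[[0, 0, 0.12, 0, 0, 0], [0, 0, 0.12, 0, 0, 0], [0, 0, 0, 0, 0, 0]]])

```text
clock: 16.05
eef_pos: [569.8, 44.7, 108.6]
tool_rot: [0.001, 0.03, 1.0, -0.0]
wrist_force: [-0.3, -1.0, 2.4]
finger_gap: 17.9
grip_force: 30.0
```

apply_moves(series=[[[0, 0, 0, 0, 0, 0], [0, 0, 0, 0, 0, 0], [0, 0, 0, 0, 0, 0], [0, 0, 0, 0, 0, 0], [0, 0, -2, 0, 0, 0], [0, 0, -5, 0, 0, 0], [0, 0, -6, 0, 0, 0], [0, 0, -6, 0, 0, 0]]], claw=130)

```text
clock: 17.05
eef_pos: [569.1, 44.9, 299.9]
tool_rot: [0.001, 0.03, 1.0, -0.0]
wrist_force: [0.7, -0.4, -0.9]
finger_gap: 45.5
grip_force: 0.0
```

```bash
python3 - <<'E'
from fit import *
for y in(-90,0,30): go([576.4,-384,300],np.radians(y))
E
```

```text
at [569.107  44.912 299.941] yaw_y 86.57243743765174 t 17.05 shift cm [ -3.292 -42.771   0.022]
turn first [-0.001  0.001 -0.06 ] then shift [ -0.729 -42.891  -0.006] q6 -1.6271954186885178
at [569.107  44.912 299.941] yaw_y 86.57243743765174 t 17.05 shift cm [ -3.292 -42.771   0.022]
turn first [0.    0.001 1.511] then shift [-42.891   0.729  -0.006] q6 -1.6271954186885178
at [569.107  44.912 299.941] yaw_y 86.57243743765174 t 17.05 shift cm [ -3.292 -42.771   0.022]
turn first [0.    0.001 0.987] then shift [-37.509 -20.814  -0.006] q6 -1.6271954186885178
```

apply_moves(series=[[[0, 0, 0, 0, 0, 0.176], [0, 0, 0, 0, 0, 0.176], [0, 0, 0, 0, 0, 0.176], [0, 0, 0, 0, 0, 0.176], [0, 0, 0, 0, 0, 0.176], [0, 0, 0, 0, 0, 0.176], [0, 0, 0, 0, 0, 0.176], [0, 0, 0, 0, 0, 0.176]]], claw=60)

```text
clock: 18.05
eef_pos: [569.3, 44.9, 298.2]
tool_rot: [0.001, 0.672, 0.741, 0.0]
wrist_force: [-0.4, 0.2, 0.3]
finger_gap: 71.3
grip_force: 0.0
```

apply_moves(series=[[[0, 0, 0, 0, 0, 0.176], [0, 0, 0, 0, 0, 0.176], [0, 0, 0, 0, 0, 0.176], [0, 0, 0, 0, 0, 0.176], [0, 0, 0, 0, 0, 0.176], [0, 0, 0, 0, 0, 0]]])

```text
clock: 18.8
eef_pos: [569.4, 44.9, 298.2]
tool_rot: [0.001, 0.922, 0.387, 0.0]
wrist_force: [0.6, -0.6, 0.5]
finger_gap: 71.2
grip_force: 0.0
```

```bash
python3 - <<'E'
from fit import *
K,W=cam('top');t=eyes.camera('top');cv2.imwrite('pics/top2.png',t)
p,f=fit(t,K,W,DIV,[570.5,44.2,-.06,66],rows=(0,420),trunc=5);print(p,f)
go([520,-360,300],np.radians(-45))
E
```

```text
[567.054  36.3    -0.119  66.   ] 0.6365397572517395
at [569.375  44.891 298.164] yaw_y -44.30827152242005 t 18.85 shift cm [-32.423  24.749  -0.162]
turn first [ 0.001 -0.     0.012] then shift [-32.121  25.139  -0.184] q6 0.6571412157077984
```

apply_moves(series=[[[-4.24, 3.37, 0, 0, 0, 0.012], [-4.24, 3.37, 0, 0, 0, 0], [-4.24, 3.37, 0, 0, 0, 0], [-4.24, 3.37, 0, 0, 0, 0], [-4.24, 3.37, 0, 0, 0, 0], [-4.24, 3.37, 0, 0, 0, 0], [-4.24, 3.37, 0, 0, 0, 0], [-4.24, 3.37, 0, 0, 0, 0]]])

```text
clock: 19.85
eef_pos: [518.9, -387.2, 298.5]
tool_rot: [0.001, 0.924, 0.383, 0.001]
wrist_force: [0.8, 0.4, -0.2]
finger_gap: 71.1
grip_force: 0.0
```

apply_moves(series=[[[-4.2, 3.3, 0, 0, 0, 0], [0, 0, 0, 0, 0, 0], [0, 0, 0, 0, 0, 0]]])

```text
clock: 20.23
eef_pos: [512.7, -438.1, 298.1]
tool_rot: [-0.0, 0.924, 0.382, 0.001]
wrist_force: [0.7, 0.5, -0.8]
finger_gap: 71.1
grip_force: 0.0
```

```bash
python3 - <<'E'
from fit import *
im,K,W=shot('w5.png')
u=w2p(K,W,[[576.4,-384,44]])[0].astype(int);print(u)
c=blob(im,(u[0]-45,max(u[1]-45,0),u[0]+45,u[1]+45),smax=70,vmin=130)
P=np.array([p2w(K,W,q,44)[:2] for q in c],np.float32);print(cv2.fitEllipse(P))
cv2.imwrite('pics/t.png',im)
K,W=cam('top');t=eyes.camera('top');cv2.imwrite('pics/top2.png',t)
p,f=fit(t,K,W,DIV,[570.5,44.2,-.06,66],rows=(0,420),trunc=5);print(p,f)
b=cv2.resize(t[130:220,240:340],None,fx=2.3,fy=2.3,interpolation=cv2.INTER_CUBIC)
can=np.zeros((420,800,3),np.uint8);can[:,:560]=im;can[:207,565:795]=b
s=eyes.camera('side');can[210:418,565:795]=cv2.resize(s[155:245,200:300],(230,208),interpolation=cv2.INTER_CUBIC)
cv2.imwrite('pics/o3.png',can)
go([576.4,-384,120],np.radians(-45))
E
```

```text
[284 100]
((576.8822021484375, -383.8590393066406), (44.199989318847656, 44.68836975097656), 144.19468688964844)
[594.047  44.48   -0.062  66.   ] 1.4304420948028564
at [ 513.313 -437.053  298.945] yaw_y -45.05997247015488 t 20.375 shift cm [ 8.2    0.669 17.902]
turn first [ 0.002 -0.001 -0.001] then shift [ 8.212  0.71  17.895] q6 -0.08443342139847194
```

View pics/o3.png

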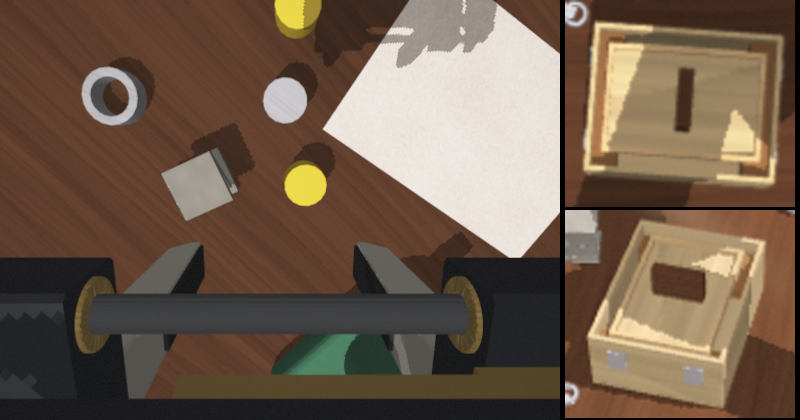

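The puck is at (285,100) and clear to grasp. The divider lies flat on its ledges inside the box.

apply_moves(series=[[[2.05, 0.18, 4.5, 0.002, 0, 0], [2.05, 0.18, 4.5, 0, 0, 0], [2.05, 0.18, 4.5, 0, 0, 0], [2.1, 0.2, 4.4, 0, 0, 0], [0, 0, 0, 0, 0, 0], [0, 0, 0, 0, 0, 0]]])

```text
clock: 21.12
eef_pos: [577.3, -385.9, 121.7]
tool_rot: [0.001, 0.924, 0.382, 0.0]
wrist_force: [-0.7, -0.6, 0.6]
finger_gap: 70.9
grip_force: 0.0
```

```bash
python3 - <<'E'
from h import *
go([576.9,-383.9,32],np.radians(-45))
E
```

```text
at [ 577.269 -385.941  121.668] yaw_y -45.121699827679564 t 21.125 shift cm [ 0.117 -0.189  8.966]
turn first [ 0.002 -0.    -0.002] then shift [ 0.118 -0.17   8.967] q6 0.037910798201365135
```

apply_moves(series=[[[0.12, -0.17, 3, 0.002, 0, 0], [0, 0, 3, 0, 0, 0], [0, 0, 2, 0, 0, 0], [0, 0, 0.9, 0, 0, 0], [0, 0, 0, 0, 0, 0]]])

```text
clock: 21.75
eef_pos: [576.2, -383.9, 31.0]
tool_rot: [-0.001, 0.925, 0.381, -0.0]
wrist_force: [-0.2, -0.5, -0.0]
finger_gap: 70.9
grip_force: 0.0
```

apply_moves(series=[[[0, 0, 0, 0, 0, 0], [0, 0, 0, 0, 0, 0], [0, 0, 0, 0, 0, 0], [0, 0, 0, 0, 0, 0], [0, 0, 0, 0, 0, 0]]], claw=255)

```text
clock: 22.38
eef_pos: [576.6, -383.7, 31.2]
tool_rot: [-0.001, 0.925, 0.381, 0.0]
wrist_force: [-0.2, -0.3, 3.9]
finger_gap: 45.7
grip_force: 30.0
```

```bash
python3 - <<'E'
from fit import *
go([*place(np.array([[0,-50.,0]]),[570.5,44.2,-.06])[0][:2],280],-.06)
E
```

```text
at [ 576.579 -383.727   31.225] yaw_y -45.20156828697066 t 22.375 shift cm [ 26.005 -27.491 -24.832]
turn first [-0.001 -0.001 -0.729] then shift [ 37.679  -3.173 -24.877] q6 0.04041186660156853
```

apply_moves(series=[[[0, 0, -3, 0, 0, 0], [0, 0, -4, -0.001, -0.001, 0], [0, 0, -4, 0, 0, -0.146], [0, 0, -4, 0, 0, -0.146], [0, 0, -4, 0, 0, -0.146], [0, 0, -4, 0, 0, -0.146], [0, 0, -1.9, 0, 0, -0.145], [0, 0, 0, 0, 0, 0]]])

```text
clock: 23.38
eef_pos: [576.6, -383.7, 279.8]
tool_rot: [-0.0, 0.728, 0.685, -0.0]
wrist_force: [-0.4, 0.1, -7.1]
finger_gap: 45.4
grip_force: 30.0
```

apply_moves(series=[[[3.7, -0.3, 0, 0, 0, 0], [5.3, -0.45, 0, 0, 0, 0], [5.3, -0.45, 0, 0, 0, 0], [5.3, -0.45, 0, 0, 0, 0], [5.3, -0.45, 0, 0, 0, 0], [5.3, -0.45, 0, 0, 0, 0], [4, -0.35, 0, 0, 0, 0], [2.3, -0.2, 0, 0, 0, 0]]])

```text
clock: 24.38
eef_pos: [565.7, -14.8, 277.1]
tool_rot: [-0.003, 0.729, 0.685, -0.002]
wrist_force: [0.8, 0.2, -5.6]
finger_gap: 45.4
grip_force: 30.0
```

```bash
python3 - <<'E'
from fit import *
im,K,W=shot('w6.png')
tz=[570.5,44.2,-.06,66]
p,f=fit(im,K,W,DIV,tz,rows=(0,190));print(p,f)
cv2.imwrite('pics/o4.png',draw(im,K,W,DIV,p))
go(place(np.array([[0,-49.5,42]]),p)[0],-.06)
E
```

```text
[571.465  45.838  -0.06   66.   ] 0.46668756008148193
at [565.576 -12.448 277.205] yaw_y -3.4661199546500376 t 24.425 shift cm [ 0.832  0.349 16.922]
turn first [-0.007 -0.004 -0.001] then shift [ 0.903  0.237 16.921] q6 -0.1609520137880475
```

View pics/o4.png

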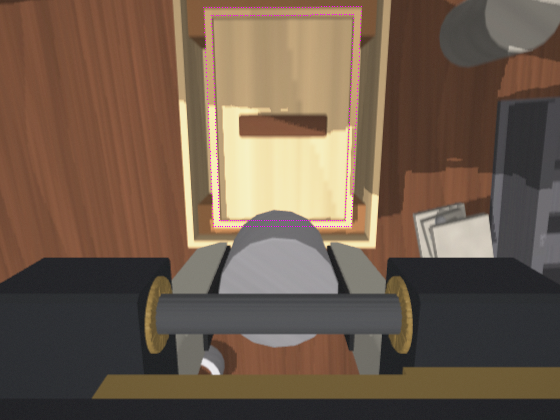

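The tray is seated flat in the box, with the handle at (283,125) and the puck held upright. Next I'll lower it.

apply_moves(series=[[[0.5, 0.24, 3, -0.007, -0.004, 0], [0, 0, 5, 0, 0, 0], [0, 0, 5, 0, 0, 0], [0, 0, 2, 0, 0, 0], [0, 0, 0, 0, 0, 0], [0, 0, 0, 0, 0, 0]]])

```text
clock: 25.18
eef_pos: [570.9, -13.2, 129.9]
tool_rot: [0.003, 0.728, 0.685, 0.001]
wrist_force: [0.9, -0.4, -4.7]
finger_gap: 45.5
grip_force: 30.0
```

```bash
python3 - <<'E'
from fit import *
go(place(np.array([[0,-50,107.]]),[571,44.8,-.06])[0],-.06)
E
```

```text
at [570.861 -13.168 129.916] yaw_y -3.515104653186835 t 25.175 shift cm [ 0.795 -0.347  2.287]
turn first [ 0.005  0.003 -0.001] then shift [ 0.787 -0.334  2.292] q6 -0.154196848565034
```

apply_moves(series=[[[0.4, -0.15, 0.5, 0, 0, 0], [0.35, -0.15, 0.5, 0, 0, 0], [0, 0, 0, 0.005, 0.003, 0], [0, 0, 0, 0, 0, 0]]])

```text
clock: 25.68
eef_pos: [568.5, -5.4, 120.0]
tool_rot: [0.001, 0.728, 0.686, 0.0]
wrist_force: [-0.4, 0.4, -5.4]
finger_gap: 45.8
grip_force: 30.0
```

```bash
python3 - <<'E'
from fit import *
go(place(np.array([[0,-50,107.]]),[571,44.8,-.06])[0],-.06)
E
```

```text
at [568.464  -5.424 120.003] yaw_y -3.433752366665975 t 25.675 shift cm [ 0.029 -0.049  1.3  ]
turn first [0.001 0.    0.   ] then shift [ 0.029 -0.048  1.3  ] q6 -0.14539239247289856
```

apply_moves(series=[[[0, 0, 0.6, 0, 0, 0], [0, 0, 0.4, 0, 0, 0], [0, 0, 0.2, 0, 0, 0], [0, 0, 0.15, 0, 0, 0], [0, 0, 0, 0, 0, 0], [0, 0, 0, 0, 0, 0]]])

```text
clock: 26.42
eef_pos: [568.3, -5.4, 106.4]
tool_rot: [0.0, 0.728, 0.686, 0.0]
wrist_force: [-0.7, -0.6, -6.8]
finger_gap: 45.4
grip_force: 30.0
```

apply_moves(series=[[[0, 0, 0.1, 0, 0, 0], [0, 0, 0.05, 0, 0, 0], [0, 0, 0, 0, 0, 0]]])

```text
clock: 26.8
eef_pos: [568.4, -5.4, 105.2]
tool_rot: [0.001, 0.728, 0.686, 0.0]
wrist_force: [-0.5, -0.2, -0.7]
finger_gap: 45.5
grip_force: 30.0
```

Contact. Next I'll release to about 62 mm and lift.

apply_moves(series=[[[0, 0, 0.03, 0, 0, 0], [0, 0, 0, 0, 0, 0], [0, 0, 0, 0, 0, 0], [0, 0, 0, 0, 0, 0], [0, 0, -2, 0, 0, 0], [0, 0, -4, 0, 0, 0], [0, 0, -6, 0, 0, 0], [0, 0, -6, 0, 0, 0]]], claw=85)

```text
clock: 27.8
eef_pos: [567.8, -5.3, 286.0]
tool_rot: [0.0, 0.728, 0.686, -0.0]
wrist_force: [0.7, -0.5, 0.1]
finger_gap: 62.4
grip_force: 0.0
```

apply_moves(series=[[[-5, 0, 0, 0, 0, 0], [-5, 0, 0, 0, 0, 0], [-2, 0, 0, 0, 0, 0], [0, 0, 0, 0, 0, 0], [0, 0, 0, 0, 0, 0]]])

```text
clock: 28.42
eef_pos: [561.0, -123.9, 284.3]
tool_rot: [-0.0, 0.728, 0.686, 0.0]
wrist_force: [-0.3, 0.1, 0.9]
finger_gap: 62.0
grip_force: 0.0
```

```bash
python3 - <<'E'
from fit import *
im,K,W=shot('w7.png');s=eyes.camera('side')
can=np.zeros((420,800,3),np.uint8);can[:,:560]=im
can[:230,565:795]=cv2.resize(s[150:250,200:300],(230,230),interpolation=cv2.INTER_CUBIC)
cv2.imwrite('pics/o5.png',can)
print(w2p(K,W,place(np.array([[0,-50,118.]]),[571,44.8,-.06])))
E
```

```text
[[278.767  46.87 ]]
```

View pics/o5.png

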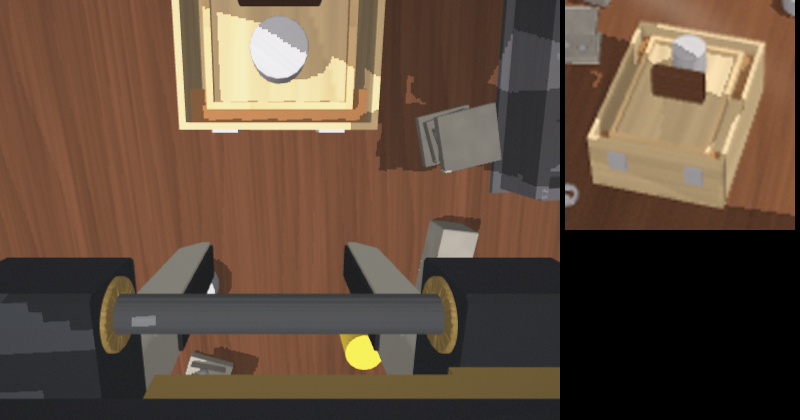

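The puck stands upright on the tray at (279,47), beside the handle, and the tray is flat. I'll hand the job in.

```bash
python3 -c "
from plant import robot
print(robot.sign_off())"
```

```text
the job is handed in; nothing more can be done
None
```

The box is packed and handed in after about 28.5 s of robot time: the cube stands in the empty cavity, the divider tray lies flat on its ledges, and the steel cylinder stands upright on the tray beside the handle (the sign-off gave no verdict).

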